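# Tare the bench scale for an empty parts bin

## Robot

A 6-joint arm with a two-finger parallel gripper is mounted at the origin on the work surface. World frame = base frame: x ahead of the robot, y to its left, z up, the work surface at z = 0. Lengths are in m, angles in degrees, forces in N, time in s.
With the tool pointing down it reaches from about 0.4 to 0.825 m from the base axis. Payload 7 kg.
Tool frame: the origin (TCP) lies midway between the tips of the shut fingers; the grasp point (between the pads) lies r.grip_depth behind it (r.grip_depth is the distance from the TCP to the grasp point, in m); z points along the fingers, y is the line along which they close (so a half turn about z gives the same grasp; the last joint's range is limited). The gripper opens to 88 mm and grips with 3 to 60 N. Pads are 19 mm wide; open, the fingers measure 130 mm over their backs; the gripper's body (78 mm by 193 mm) begins 47 mm behind the grasp point.
Start: joints at [-50.013, 20.546, 0.682, 0, -70.136, -16.507], TCP at [0.269, -0.619, 0.227] pointing down, gripper open.
Joint ranges: [-176.03, 176.03], [-82.01, 121.73], [-58.28, 71.71], [-173.87, 95.51], [-174.79, -0.11], [-173.66, 173.66]. Speed limits (degrees/s): [136.94, 136.94, 172.46, 180, 180, 180].

## Interface

Orientations are given as [roll, pitch, yaw] about the fixed x, y, z axes, in that order (R = Rz(yaw) Ry(pitch) Rx(roll)).
In Python, from plant import r gives the robot as it stands.
- The arm moves only by the shell command python3 drive.py 'ROWS' [OPENING] [FORCE]. ROWS is a JSON list of rows, 1 to 12 of them, each of 6 numbers: dx, dy, dz in m, then a rotation vector rx, ry, rz in degrees; each row is the pose to reach, as a shift and turn from the pose commanded when the command began, along the tool's axes at that moment; what a row does not reach only later rows make up. A row lasts 1/12 s, in which the tool goes at most 0.0417 m and 7.16 degrees, less where a joint would pass 70% of its speed; a pose out of reach is approached as far as the arm can. OPENING is the finger opening in m, set as the command begins (- or left out keeps the last). The fingers move at their own pace and stop on an object; FORCE is the grip in N (left out, the last holds). Time passes only in rows, so rows that do not move let the fingers close. It prints the time, the measured TCP pose, the force, the opening and the grip force at its end.
- r.get_state(): the state, without advancing time (a new reading comes with each control period).
- r.capture(name): name is "side" or "top" or "wrist"; returns a dict with "frame" (384x512x3 uint8, red, green, blue), "z_map" (384x512 float32, m along the optical axis (not along the pixel's ray), 0 where there is no reading), "fx", "fy", "cx", "cy" (pixels), "cam_to_world" (4x4, takes a point from camera to world coordinates). Camera axes: x right, y down, z forward; pixel columns grow to the right and rows downward; lengths in m; the calibration is good to about 2 mm. A picture is of the moment at which its call begins.
- r.close_job(): hands the job in; it is judged then, once.
The state is a dict: "time_s": time; "joints": joint angles; "qd": joint speeds; "joint_torque": joint torques, N m; "tcp_pos": TCP position; "eef_rot": TCP orientation; "contact_force": force on the tool from outside, world axes, zero at the start; "moment": the same for the moment, N m; "gripper_width": finger opening in m; "gripper_force": force on a finger pad.
Only numpy, scipy, OpenCV 4.12 (cv2) and the standard library are available. Lean on these libraries where they do the work, as an engineer would, in place of code of your own. Each camera call takes 0.05 s, during which the arm holds its last target. There are 200 camera calls.

## Task

Get the dial scale ready for weighing out parts: set the empty red bin gently on the scale's platform, in the middle and square to its edges, and let go. Then turn the tare knob in the centre of the dial until the zero mark stands under the needle, so that the scale reads zero with the bin on it. Do not push the platform down beyond its range, and leave the other things on the bench where they are.

Things in the scene. Friction and masses are not known exactly. Their poses are not given: they have to be found in the camera images.
- scale: Dial scale fixed to the bench: light grey housing 315 mm long (x), 190 wide (y). Origin on the bench top; x runs level from the dial end (front, -x) to the platform end, z up. The front slopes from 25 mm high at x = -160 mm to 111 high at x = -37; the 142 mm dial is centred on the slope at x = -98.5, 68 mm high, and its axis leans 35 degrees from vertical towards -x. Platform behind it.
- pan_center (a point): Centre of the top face of the scale's flat steel platform, 180 mm (x) by 200 mm (y), plate 6 mm thick; at scale x = 65 mm, 130 mm above the bench when empty. Axes as the scale's (z up).
- pan (a joint): How far the sprung platform is pressed down (m): 0 empty, 20 mm at 1 kg (490 N/m, so 9.8 N), damped; 1 kg is the end of its range, the stop is at 22 mm.
- needle (a joint): Angle of the black needle (rad), clockwise positive as seen facing the dial; 0 points straight up the slope with the platform empty; it turns with the load, 2 pi for 1 kg (314.16 rad per metre of platform travel).
- needle_tip (a point): Point near the tip of the needle, 55 mm from the dial's axis, 9 mm above the slope, under the clear cover. Its frame turns with the needle: x along the needle outward, z out along the dial's axis.
- bezel (a joint): Angle of the bezel (rad), clockwise positive as seen facing the dial: black rim, clear cover, white dial plate and tare knob turn together as one piece. 0 has the zero mark straight up the slope; range -3 to 4.5. It stays where left (drag about 0.08 N m). The scale reads zero when bezel equals needle.
- zero_mark (a point): Zero mark on the dial plate: the red wedge; this point lies 55 mm from the dial's axis, 9 mm above the slope, so that it meets needle_tip when the scale reads zero. The black divisions are 20 g each (50 to the turn, 7.2 degrees).
- knob_grip (a point): Where to grip the black tare knob: on the dial's axis, 44 mm above the slope. The knob is a bar 46 mm long, 14 thick, from the clear cover (16 mm above the slope) up to 58; round its foot a 36 mm flange, 4 mm high. Red line on top: side of the zero mark. Frame turns with the bezel: z out along the dial's axis (35 degrees from vertical), x along the bar towards the zero mark, y across it.
- red_bin: Empty red parts bin, loose, 0.1 to 0.2 kg, 150 mm long (x), 105 wide (y), 75 high. Origin at the centre of its underside, z up, low front at -x. Its two long side walls (4 mm) carry a rim 10 mm wide, 14 deep, top at z = 75 mm, outer faces at y = +-52.5 mm, level from x = -35 to 75 mm: grip this rim, one finger inside and one outside.
- blue_bin: Bystander: blue bin of the same size, full of wooden plugs, 0.4 to 0.7 kg. Same frame.
- tape_roll: Bystander: roll of brown packing tape lying flat, 110 mm across, 48 mm high; origin under its centre.
- stool_leg: Bystander: turned wooden stool leg lying down, 200 mm long along its x, up to 48 mm thick; origin under its middle, on the bench.
- spray_bottle: Bystander: pale spray bottle with green head, 72 mm across, 195 mm high; origin under its centre.

How it is judged (in metres and radians):
On the way:
1. the red bin stands let go on the platform, in the middle and square to its edges (horizontal distance between red_bin and pan_center below 0.025 m and z of red_bin in the frame of pan_center between -0.004 and 0.004 m and (angle between the x axis of red_bin and the x axis of pan_center, either way round below 0.2 rad or angle between the x axis of red_bin and the y axis of pan_center, either way round below 0.2 rad) and angle between red_bin's own z axis and vertical below 0.08 rad and contact force between red_bin and the fingers below 0.05 N), for 0.2 s.
At the end, for the whole second after the job is handed in: The red bin stands upright and still on the platform, its centre within 25 mm of the platform's centre and its sides within 0.2 rad of the platform's edges (either way round), and the needle stands within half a division (3.5 mm at its tip, about 10 g) of the red zero mark (horizontal distance between red_bin and pan_center below 0.025 m and z of red_bin in the frame of pan_center between -0.004 and 0.004 m and (angle between the x axis of red_bin and the x axis of pan_center, either way round below 0.2 rad or angle between the x axis of red_bin and the y axis of pan_center, either way round below 0.2 rad) and angle between red_bin's own z axis and vertical below 0.08 rad and linear speed of red_bin below 0.02 m/s and distance between needle_tip and zero_mark below 0.0035 m); the robot touches nothing.
It fails at once if the platform is pressed or struck down past its 1 kg range (20 mm) (value of joint pan above 0.0205 m).
It fails at once if the blue bin is moved by more than 30 mm (distance of blue_bin from where it was at the start of the episode above 0.03 m).
It fails at once if the tape roll is moved by more than 30 mm (distance of tape_roll from where it was at the start of the episode above 0.03 m).
It fails at once if the stool leg is moved by more than 30 mm (distance of stool_leg from where it was at the start of the episode above 0.03 m).
It fails at once if the spray bottle is moved by more than 30 mm or knocked over (distance of spray_bottle from where it was at the start of the episode above 0.03 m or angle between spray_bottle's own z axis and vertical above 0.5 rad).
It also fails if it takes over 64 s, if anything falls off the work surface, if the arm or the gripper's body presses on something with over 40 N, if the wrist force passes 120 N, or if a joint passes its speed limit or range.

## Working session

There is one attempt and no reset: what is moved stays moved. The work goes in short steps, Python scripts to look and compute and a shell command to move; the robot and the scene stay as the last step left them, time stands still between calls to the robot, and variables do not carry over. Pictures are saved under pics/ and viewed, at most 10 in all, crops included, and the job is handed in when it is done.

```bash
ls; mkdir -p pics
cat > h.py <<'E'
import numpy as np, cv2
from plant import r
from scipy.spatial.transform import Rotation as R
def cap(n):
    c=r.capture(n); return c
def cloud(c):
    z=c["z_map"]; v,u=np.mgrid[:384,:512]
    p=np.stack([(u-c["cx"])/c["fx"]*z,(v-c["cy"])/c["fy"]*z,z,np.ones_like(z)],-1)@np.array(c["cam_to_world"]).T
    return p[...,:3]
def tool():
    s=r.get_state(); return np.array(s["tcp_pos"]),R.from_euler('xyz',s["eef_rot"],degrees=True)
E
python3 - <<'E'
from h import *
s=r.get_state(); print(s["tcp_pos"],s["eef_rot"],r.grip_depth,s["time_s"])
a=cap("top");b=cap("side")
np.savez('c0.npz',top=a["frame"],topc=cloud(a),side=b["frame"],sidec=cloud(b))
for n,c in(("top",a),("side",b)): print(n,c["fx"],np.round(c["cam_to_world"],3).tolist())
cv2.imwrite('pics/top0.png',a["frame"][...,::-1]);cv2.imwrite('pics/side0.png',b["frame"][...,::-1])
E
```

```text
drive.py
pics
plant.py
[ 0.26871932 -0.61867471  0.2256123 ] [ 1.79903972e+02 -8.78678969e-03 -1.56525955e+02] 0.0188 0.0
top 466.14091010649594 [[-0.056, -0.978, 0.2, 0.198], [-0.998, 0.056, -0.008, 0.009], [-0.003, -0.2, -0.98, 1.713], [0.0, 0.0, 0.0, 1.0]]
side 377.2482573161137 [[-0.75, -0.363, 0.554, -0.223], [-0.662, 0.402, -0.632, 0.84], [0.006, -0.841, -0.542, 0.795], [0.0, 0.0, 0.0, 1.0]]
```

View pics/top0.png

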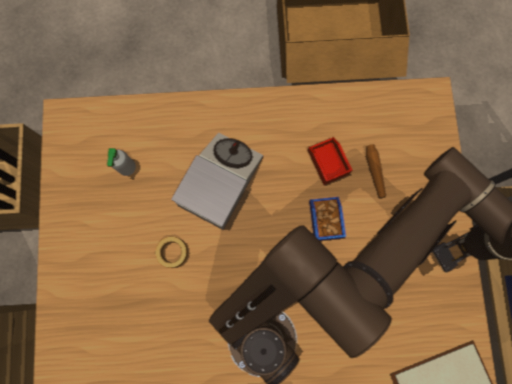

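View pics/side0.png

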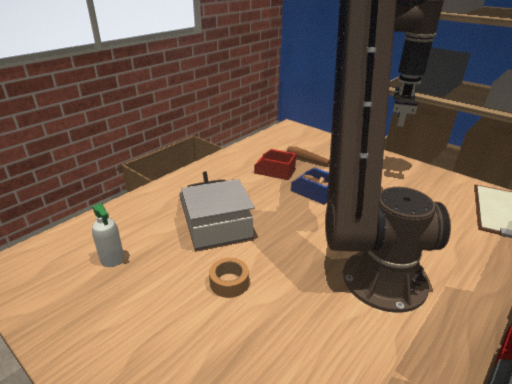

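Top view: red bin at about (330,160), stool leg (376,172), blue bin (327,217), scale platform (210,193) with the dial (233,152) facing away from the robot, tape (172,251), bottle (124,163). The side view agrees with this. Next I measure.

Run:
```python
from h import *
d=np.load('c0.npz'); f=d['top'].astype(int); p=d['topc']
def rect(m,n):
    q=p[m]; c,sz,an=cv2.minAreaRect((q[:,:2]*1000).astype(np.float32)); 
    print(n,len(q),np.round(c,1),np.round(sz,1),round(an,1),'z',np.round(np.percentile(q[:,2],[2,50,98]),3)); return cv2.boxPoints((c,sz,an))
z=p[...,2]; v,u=np.mgrid[:384,:512]
red=(f[...,0]>120)&(f[...,1]<60)&(f[...,2]<60)&(abs(u-330)<40)&(abs(v-160)<40)
rect(red,'red all'); print(rect(red&(z>.066),'red rim'))
# low front: mean of rim-high points vs. all
q=p[red&(z>.066)][:,:2].mean(0); print('rim mean',q, 'floor mean',p[red&(z<.02)][:,:2].mean(0))
pl=(abs(z-.13)<.006)&(abs(u-215)<60)&(abs(v-185)<60); 
n=cv2.connectedComponents(pl.astype(np.uint8))[1]; pl=n==n[195,208]; print(rect(pl,'pan'))
bl=(f[...,2]>90)&(f[...,0]<70)&(abs(u-327)<40)&(abs(v-217)<40); rect(bl,'blue')
kn=(f.sum(-1)<150)&(abs(u-233)<30)&(abs(v-152)<25); rect(kn,'dialdark'); 
rm=(abs(u-376)<20)&(abs(v-172)<35)&(z>.02); rect(rm,'leg')
rm=(abs(u-124)<20)&(abs(v-163)<25)&(z>.05); rect(rm,'bottle')
```

```text
red all 880 [ 469.7 -131.5] [172.8 585.9] 46.2 z [-0.004  0.006  0.08 ]
red rim 210 [ 459.7 -135.9] [152.6 577.6] 46.2 z [0.067 0.073 1.42 ]
[[ 198.4592      8.866211]
 [ 615.4219   -390.88565 ]
 [ 721.01843  -280.7427  ]
 [ 304.0558    119.009155]]
rim mean [ 0.59321118 -0.27881354] floor mean [ 0.63774866 -0.29368047]
pan 2630 [522.7 155.5] [201.  180.6] 58.8 z [0.125 0.13  0.135]
[[393.42886  116.20834 ]
 [548.0147    22.763702]
 [651.99194  194.77362 ]
 [497.40607  288.21826 ]]
blue 227 [ 355.9 -136.3] [165.3 395.1] 24.6 z [0.035 0.072 0.082]
dialdark 233 [470.8  18.2] [530.6 124.5] 15.2 z [0.049 0.109 0.128]
leg 561 [ 387.9 -278.7] [168. 668.] 47.5 z [0.023 0.038 1.713]
bottle 483 [420.9 262.9] [671.4  73.1] 42.6 z [0.058 0.14  0.2  ]
```

Run:
```python
from h import *
d=np.load('c0.npz'); f=d['top'].astype(int); p=d['topc']; z=p[...,2]; v,u=np.mgrid[:384,:512]
red=(f[...,0]>90)&(f[...,1]<60)&(f[...,2]<60)&(abs(u-330)<40)&(abs(v-160)<40)&(z<.3)
def rect(m,n):
    q=p[m]; c,sz,an=cv2.minAreaRect((q[:,:2]*1000).astype(np.float32)); print(n,len(q),np.round(c,1),np.round(sz,1),round(an,1)); return c,an
rect(red,'all'); c,an=rect(red&(z>.062)&(z<.09),'rim')
for a in (an,an+90):
    e=np.array([np.cos(np.radians(a)),np.sin(np.radians(a))]); t=(p[red][:,:2]*1000-c)@e; zz=z[red]
    print(a,[(k,round(float(np.percentile(zz[abs(t-k)<6],95)),3)) for k in range(-80,81,10) if (abs(t-k)<6).sum()>5])
bl=(f[...,2]>90)&(f[...,0]<70)&(abs(u-327)<40)&(abs(v-217)<40)&(z<.3); rect(bl,'blue')
rm=(abs(u-376)<20)&(abs(v-172)<35)&(z>.02)&(z<.3); rect(rm,'leg')
rm=(abs(u-124)<20)&(abs(v-163)<25)&(z>.05)&(z<.3); rect(rm,'bottle')
i=cv2.resize(d['top'][130:175,205:260,::-1],None,fx=10,fy=10,interpolation=cv2.INTER_CUBIC);cv2.imwrite('pics/dial.png',i)
```

```text
all 1025 [ 646.  -331.4] [149.7 204.9] 20.2
rim 249 [ 620.6 -287.9] [132.3 105.8] 19.9
19.926395416259766 [(-70, 0.078), (-60, 0.079), (-50, 0.075), (-40, 0.077), (-30, 0.076), (-20, 0.076), (-10, 0.075), (0, 0.074), (10, 0.074), (20, 0.077), (30, 0.078), (40, 0.077), (50, 0.074), (60, 0.065), (70, 0.057), (80, 0.046)]
109.92639541625977 [(-50, 0.077), (-40, 0.077), (-30, 0.071), (-20, 0.071), (-10, 0.067), (0, 0.044), (10, 0.061), (20, 0.072), (30, 0.076), (40, 0.078), (50, 0.079)]
blue 225 [ 411.1 -255.9] [148.3 103.2] 3.1
leg 547 [ 580.3 -458. ] [199.9  45.2] 8.4
bottle 479 [645.2 464.9] [51.9 78. ] 74.7
```

View pics/dial.png

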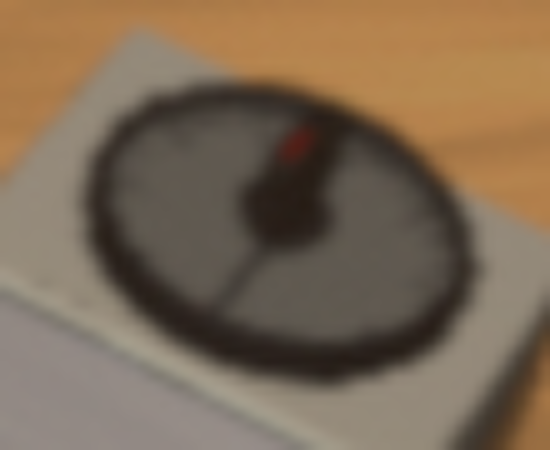

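The crop shows the needle pointing up the slope at about (215,310). The knob's red line is at about (300,145) and I will read its angle later with the wrist camera. Now I move above the bin's near rim.

```bash
cat >> h.py <<'E'
def go(pos,rot):
    p,q=tool(); print('rows to:',np.round(q.inv().apply(np.array(pos)-p),4),np.round((q.inv()*rot).as_rotvec(degrees=True),2))
def down(yaw): return R.from_euler('xyz',[180,0,yaw],degrees=True)
E
python3 - <<'E'
from h import *
b=np.array([.629,-.285]); w=R.from_euler('z',199.9,degrees=True).apply([.010,-.0475,0])[:2]+b
print(w); go([*w,.2],down(199.9))
E
```

```text
[ 0.60342909 -0.24374011]
rows to: [-0.4564  0.2106  0.026 ] [ 0.08 -0.01  3.58]
```

```bash
python3 drive.py '[[-0.03,0.014,0,0,0,0],[-0.066,0.031,0,0,0,0.5],[-0.1,0.046,0,0,0,1],[-0.135,0.062,0,0,0,1.5],[-0.17,0.078,0.005,0,0,2],[-0.205,0.095,0.01,0,0,2.5],[-0.24,0.11,0.01,0,0,3],[-0.275,0.127,0.015,0,0,3.5],[-0.31,0.143,0.02,0,0,3.6],[-0.345,0.16,0.02,0,0,3.6],[-0.38,0.176,0.026,0,0,3.6],[-0.415,0.192,0.026,0,0,3.6]]' 0.045
python3 drive.py '[[-0.02,0.009,0,0,0,0],[-0.035,0.0155,0,0,0,0],[-0.0415,0.0188,0,0,0,0],[-0.0415,0.0188,0,0,0,0],[-0.0415,0.0188,0,0,0,0],[-0.0415,0.0188,0,0,0,0]]'
python3 - <<'E'
from h import *
c=cap("wrist"); f=c["frame"].astype(int); p=cloud(c); z=p[...,2]
np.savez('w1.npz',f=c["frame"],p=p)
cv2.imwrite('pics/w1.png',c["frame"][...,::-1])
red=(f[...,0]>80)&(f[...,1]<60)&(f[...,2]<60)
for lo,hi in((.066,.085),(.045,.085)):
    m=red&(z>lo)&(z<hi)&(c["z_map"]>0); q=p[m]; print(len(q),cv2.minAreaRect((q[:,:2]*1000).astype(np.float32)),np.median(q[:,2]))
print(tool()[0])
E
```

```text
time_s: 1.1
tcp_pos: [0.5734, -0.2756, 0.1993]
eef_rot: [179.9, -0.1, -160.1]
contact_force: [0.8, -0.8, 0.2]
gripper_width: 0.0449
gripper_force: 0.0
time_s: 1.6
tcp_pos: [0.6048, -0.2469, 0.2006]
eef_rot: [180.0, -0.0, -160.2]
contact_force: [-0.3, -0.0, -0.4]
gripper_width: 0.0451
gripper_force: 0.0
3373 ((616.930419921875, -291.73590087890625), (123.70368957519531, 104.65786743164062), 19.6707763671875) 0.07573555350974698
3629 ((592.06494140625, -295.2876281738281), (227.16407775878906, 122.51018524169922), 11.398622512817383) 0.07564613539225479
[ 0.60475164 -0.24695421  0.20068787]
```

View pics/w1.png

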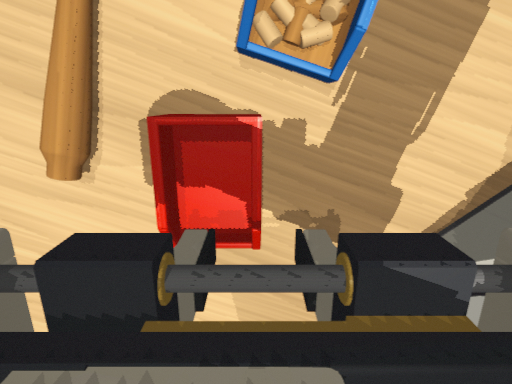

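The wrist view shows the near rim at column ~256, midway between the fingers (edges ~205 and ~305), with a clear way down. I descend and grip.

Run:
```python
from h import *
b=np.array([.6293,-.287]); w=R.from_euler('z',199.7,degrees=True).apply([.010,-.0475,0])[:2]+b
print(w); go([*w,.049],down(199.7))
```

```text
[ 0.60387327 -0.2456511 ]
rows to: [0.0004 0.0015 0.1517] [ 0.   -0.01  0.1 ]
```

```bash
python3 drive.py '[[0,0.0015,0.03,0,0,0],[0,0.0015,0.065,0,0,0],[0,0.0015,0.095,0,0,0],[0,0.0015,0.12,0,0,0],[0,0.0015,0.135,0,0,0],[0,0.0015,0.145,0,0,0],[0,0.0015,0.15,0,0,0],[0,0.0015,0.151,0,0,0]]'
python3 drive.py '[[0,0,0,0,0,0],[0,0,0,0,0,0],[0,0,0,0,0,0],[0,0,0,0,0,0],[0,0,0,0,0,0],[0,0,0,0,0,0]]' 0 20
python3 drive.py '[[0,0,-0.005,0,0,0],[0,0,-0.02,0,0,0],[0,0,-0.04,0,0,0],[0,0,-0.065,0,0,0],[0,0,-0.095,0,0,0],[0,0,-0.125,0,0,0],[0,0,-0.155,0,0,0],[0,0,-0.18,0,0,0],[0,0,-0.195,0,0,0],[0,0,-0.2,0,0,0],[0,0,-0.2,0,0,0],[0,0,-0.2,0,0,0]]'
python3 - <<'E'
from h import *
p,q=tool(); print(p,q.as_euler('xyz',degrees=True))
c=np.array([.5227,.1555]); w=R.from_euler('z',238.8,degrees=True).apply([.010,-.0475,0])[:2]+c
print(w); go([*w,p[2]],down(238.8))
c=cap("side"); cv2.imwrite('pics/s1.png',c["frame"][60:260,150:450,::-1].repeat(2,0).repeat(2,1))
E
```

```text
time_s: 2.32
tcp_pos: [0.6047, -0.2451, 0.0492]
eef_rot: [180.0, -0.0, -160.2]
contact_force: [-0.1, -0.7, 0.4]
gripper_width: 0.0452
gripper_force: 0.0
time_s: 2.82
tcp_pos: [0.6055, -0.2445, 0.05]
eef_rot: [-180.0, 0.0, -160.1]
contact_force: [0.5, -2.1, 1.2]
gripper_width: 0.0104
gripper_force: 0.6
time_s: 3.82
tcp_pos: [0.6046, -0.2441, 0.2484]
eef_rot: [179.9, -0.1, -160.1]
contact_force: [-0.7, -0.0, -2.3]
gripper_width: 0.0099
gripper_force: 20.0
[ 0.60458217 -0.24408386  0.24841562] [ 1.79928327e+02 -5.38404133e-02 -1.60130161e+02]
[0.47688993 0.17155264]
rows to: [-0.0212  0.4343  0.0005] [ 9.000e-02 -3.000e-02 -3.893e+01]
```

View pics/s1.png

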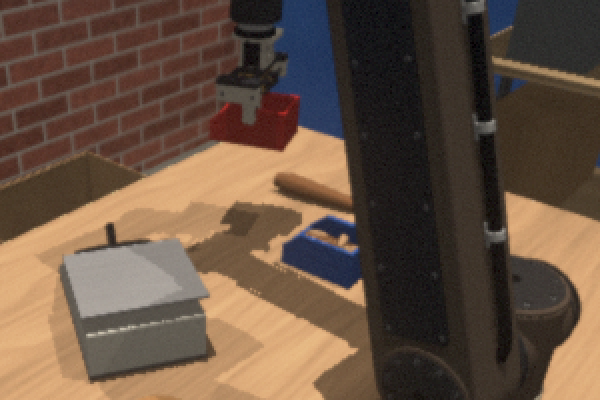

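Bin held level, clear of the bench, with ~2.3 N of load. Carry it to above the platform.

```bash
python3 drive.py '[[0,0.008,0,0,0,-1],[-0.001,0.025,0,0,0,-3],[-0.003,0.055,0,0,0,-6],[-0.005,0.09,0,0,0,-9],[-0.007,0.13,0,0,0,-12],[-0.009,0.17,0,0,0,-16],[-0.011,0.21,0,0,0,-20],[-0.013,0.25,0,0,0,-24],[-0.015,0.29,0,0,0,-28],[-0.017,0.33,0,0,0,-32],[-0.019,0.365,0,0,0,-35],[-0.02,0.395,0,0,0,-37]]'
python3 - <<'E'
from h import *
c=np.array([.5227,.1555]); w=R.from_euler('z',238.8,degrees=True).apply([.010,-.0475,0])[:2]+c
p,q=tool(); go([*w,p[2]],down(238.8))
E
```

```text
time_s: 4.87
tcp_pos: [0.4879, 0.1359, 0.2487]
eef_rot: [180.0, -0.1, -122.8]
contact_force: [1.0, 0.4, -1.5]
gripper_width: 0.0098
gripper_force: 20.0
rows to: [-0.024   0.0286 -0.    ] [ 0.04 -0.05 -1.64]
```

```bash
python3 drive.py '[[-0.012,0.015,0,0,0,-1],[-0.02,0.024,0,0,0,-1.6],[-0.024,0.0285,0,0,0,-1.6],[-0.024,0.0285,0,0,0,-1.6],[-0.024,0.0285,0,0,0,-1.6],[-0.024,0.0285,0,0,0,-1.6]]'
python3 - <<'E'
from h import *
C=np.array([.5227,.1555]); w=R.from_euler('z',238.8,degrees=True).apply([.010,-.0475,0])[:2]+C
p,q=tool(); print(p); go([*w,p[2]],down(238.8))
c=cap("top"); P=cloud(c); f=c["frame"].astype(int); z=P[...,2]
red=(f[...,0]>90)&(f[...,1]<60)&(f[...,2]<60)&(z>.15)&(z<.35)&(P[...,0]>.3); 
for lo in(.15,.26): m=red&(z>lo); print(cv2.minAreaRect((P[m][:,:2]*1000).astype(np.float32)),np.percentile(z[m],[2,50,98]))
E
```

```text
time_s: 5.37
tcp_pos: [0.4791, 0.1685, 0.2493]
eef_rot: [180.0, -0.0, -121.6]
contact_force: [-0.0, 0.1, -1.8]
gripper_width: 0.0102
gripper_force: 20.0
[0.47905262 0.16854331 0.24930354]
rows to: [-0.0014  0.0034 -0.    ] [ 0.01 -0.04 -0.39]
((497.7585144042969, 110.78974914550781), (50.43800354003906, 100.54016876220703), 55.86939239501953) [0.20187513 0.27405943 0.28007138]
((493.2843933105469, 104.84507751464844), (35.57572937011719, 99.80390167236328), 55.86939239501953) [0.26624146 0.27449746 0.2800849 ]
```

```bash
python3 drive.py '[[-0.001,0.002,0.008,0,0,-0.4],[-0.001,0.003,0.02,0,0,-0.4],[-0.001,0.003,0.035,0,0,-0.4],[-0.001,0.003,0.047,0,0,-0.4],[-0.001,0.003,0.055,0,0,-0.4],[-0.001,0.003,0.06,0,0,-0.4],[-0.001,0.003,0.062,0,0,-0.4],[-0.001,0.003,0.064,0,0,-0.4],[-0.001,0.003,0.064,0,0,-0.4]]'
python3 drive.py '[[0,0,0.001,0,0,0],[0,0,0.002,0,0,0],[0,0,0.003,0,0,0],[0,0,0.004,0,0,0],[0,0,0.005,0,0,0],[0,0,0.006,0,0,0],[0,0,0.007,0,0,0],[0,0,0.007,0,0,0],[0,0,0.007,0,0,0]]'
```

```text
time_s: 6.17
tcp_pos: [0.4771, 0.1719, 0.1856]
eef_rot: [-180.0, 0.0, -121.1]
contact_force: [0.6, 0.0, -1.5]
gripper_width: 0.0097
gripper_force: 20.0
time_s: 6.92
tcp_pos: [0.4769, 0.1719, 0.1786]
eef_rot: [-180.0, -0.0, -121.1]
contact_force: [-0.5, 0.7, -1.0]
gripper_width: 0.0096
gripper_force: 20.0
```

```bash
python3 drive.py '[[0,0,0.001,0,0,0],[0,0,0.002,0,0,0],[0,0,0.003,0,0,0],[0,0,0.003,0,0,0],[0,0,0.003,0,0,0],[0,0,0.003,0,0,0]]'
python3 drive.py '[[0,0,0,0,0,0],[0,0,0,0,0,0],[0,0,0,0,0,0],[0,0,0,0,0,0],[0,0,0,0,0,0]]' 0.03
python3 drive.py '[[0,0,-0.005,0,0,0],[0,0,-0.02,0,0,0],[0,0,-0.045,0,0,0],[0,0,-0.075,0,0,0],[0,0,-0.105,0,0,0],[0,0,-0.13,0,0,0],[0,0,-0.145,0,0,0],[0,0,-0.15,0,0,0],[0,0,-0.15,0,0,0]]'
python3 - <<'E'
from h import *
a=R.from_euler('z',148.8,degrees=True)
def S(v): return a.apply(v)+[.5227-.855*-.065,.1555-.518*.065,0]
o=S([0,0,0]); print(o)
ax=a.apply([-np.sin(np.radians(35)),0,np.cos(np.radians(35))]); g=S([-.0985,0,.068])+.044*ax; print('grip',g,ax)
E
```

```text
time_s: 7.42
tcp_pos: [0.4769, 0.1719, 0.1756]
eef_rot: [-180.0, 0.0, -121.1]
contact_force: [0.6, -0.3, 0.1]
gripper_width: 0.0098
gripper_force: 20.0
time_s: 7.83
tcp_pos: [0.4769, 0.1719, 0.1756]
eef_rot: [-180.0, 0.0, -121.1]
contact_force: [0.2, 0.3, 0.4]
gripper_width: 0.0295
gripper_force: 0.0
time_s: 8.58
tcp_pos: [0.4773, 0.1722, 0.327]
eef_rot: [-179.9, 0.2, -121.1]
contact_force: [0.3, 0.8, -0.4]
gripper_width: 0.0303
gripper_force: 0.0
[0.578275 0.12183  0.      ]
grip [0.68411552 0.0577307  0.10404269] [ 0.49061678 -0.29712809  0.81915204]
```

Run:
```python
from h import *
go([.69,.05,.29],down(238.8)); print(r.get_state()["joints"])
```

```text
rows to: [-0.0052 -0.2452  0.0373] [-0.05  0.15  0.08]
[ 4.20543460e+01  1.42205949e+00 -1.04262847e+01  7.32579021e-03
 -7.79912675e+01 -7.31769476e+01]
```

```bash
python3 drive.py '[[0,-0.01,0,0,0,0],[0,-0.03,0,0,0,0],[0,-0.06,0,0,0,0],[0,-0.09,0,0,0,0],[0,-0.12,0,0,0,0],[0,-0.15,0.01,0,0,0],[0,-0.18,0.02,0,0,0],[0,-0.205,0.03,0,0,0],[0,-0.225,0.037,0,0,0],[0,-0.24,0.037,0,0,0],[0,-0.245,0.037,0,0,0],[0,-0.245,0.037,0,0,0]]'
python3 - <<'E'
from h import *
print(r.get_state()["joints"])
c=cap("wrist"); np.savez('w2.npz',f=c["frame"],p=cloud(c),T=c["cam_to_world"],K=[c["fx"],c["fy"],c["cx"],c["cy"]])
cv2.imwrite('pics/w2.png',c["frame"][...,::-1])
c=cap("top"); P=cloud(c); f=c["frame"].astype(int); z=P[...,2]
red=(f[...,0]>90)&(f[...,1]<60)&(f[...,2]<60)&(z>.1)&(z<.3)&(P[...,0]>.3); 
for lo in(.1,.18): m=red&(z>lo); print(m.sum(),cv2.minAreaRect((P[m][:,:2]*1000).astype(np.float32)),np.percentile(z[m],[2,50,98]))
E
```

```text
time_s: 9.58
tcp_pos: [0.687, 0.044, 0.2858]
eef_rot: [179.9, -0.2, -121.2]
contact_force: [-0.7, 0.2, 0.5]
gripper_width: 0.0299
gripper_force: 0.0
[ 1.98395690e+01  2.03960968e+01  8.08659293e+00 -6.10790167e-03
 -7.79091675e+01 -5.10485875e+01]
218 ((526.6400756835938, 103.25204467773438), (121.04594421386719, 63.656742095947266), 16.930509567260742) [0.1235492  0.13252313 0.20677614]
72 ((528.1119384765625, 102.74262237548828), (121.10083770751953, 60.574928283691406), 19.365863800048828) [0.19475802 0.20116683 0.20785851]
```

View pics/w2.png

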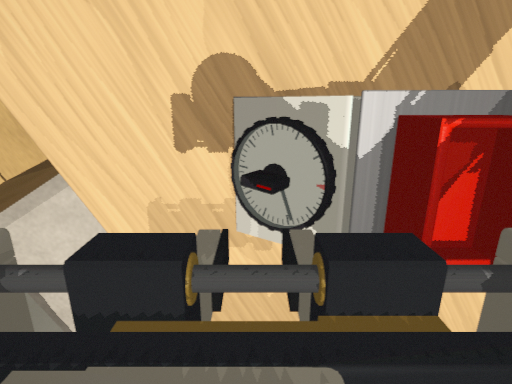

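The wrist view shows the dial centred at about (283,174), the red zero wedge at (321,186) and the needle running to about (290,222). The red bin stands on the platform at right.

```bash
cat >> h.py <<'E'
A=R.from_euler('z',148.8,degrees=True); O=np.array([.578275,.12183,0]); s35,c35=np.sin(np.radians(35)),np.cos(np.radians(35))
AX=A.apply([-s35,0,c35]); UP=A.apply([c35,0,s35]); RT=np.cross(UP,AX); DC=A.apply([-.0985,0,.068])+O
def plate(u,v,T,K,h=.009):
    "pixel -> (right,up) mm on the dial plane h above slope"
    d=np.array(T)[:3,:3]@np.stack([(u-K[2])/K[0],(v-K[3])/K[1],np.ones_like(u,float)]); o=np.array(T)[:3,3]
    t=((DC+h*AX-o)@AX)/(AX@d); q=(o+(t*d).T)-DC
    return 1000*np.stack([q@RT,q@UP],-1)
def tcp_knob(h,th): # TCP h above slope; tool x along -knob x
    kx=UP*np.cos(th)+RT*np.sin(th); x=-kx; z=-AX; y=np.cross(z,x)
    return DC+h*AX, R.from_matrix(np.stack([x,y,z],1))
E
cat > dial.py <<'E'
from h import *
import sys
def read(fn):
    d=np.load(fn); f=d['f'].astype(int); v,u=np.mgrid[:384,:512]
    q=plate(u.ravel(),v.ravel(),d['T'],d['K']).reshape(384,512,2); rr=np.hypot(*np.moveaxis(q,-1,0)); an=np.degrees(np.arctan2(q[...,0],q[...,1]))
    red=(f[...,0]>f[...,1]+50)&(f[...,0]>f[...,2]+50)
    rim=(f.sum(-1)<130)&(rr>40)&(rr<90)&(v<228); qq=plate(u[rim],v[rim],d['T'],d['K'],.014); print('rim centre',cv2.minEnclosingCircle(qq.astype(np.float32)))
    m=red&(rr>45)&(rr<65); print('zero',m.sum(),q[m].mean(0),an[m].mean())
    g=f.sum(-1); m=(g<330)&(rr>30)&(rr<46); h=np.histogram(an[m],72,(-180,180)); print('dark',[(int(h[1][i]),int(n)) for i,n in enumerate(h[0]) if n>2])
if __name__=='__main__': read(sys.argv[1])
E
python3 dial.py w2.npz
python3 - <<'E'
from h import *
d=np.load('w2.npz'); 
for u,v in((283,174),(290,222),(321,186)): print(plate(np.array([u]),np.array([v]),d['T'],d['K']))
E
```

```text
rim centre ((-1.6918586492538452, 1.92174232006073), 73.80853271484375)
zero 25 [ 3.96181053 57.42143966] 3.945251000260745
dark [(-180, 16), (-175, 4), (65, 21), (70, 19), (130, 4), (135, 7), (140, 10), (145, 19), (150, 23), (155, 24), (160, 25), (165, 24), (170, 23), (175, 24)]
[[-3.91406597  6.84354183]]
[[56.81299682 18.77708415]]
[[ 3.71573699 57.17220478]]
```

Run:
```python
from h import *
go(*tcp_knob(.13,np.radians(5.8)))
go(*tcp_knob(.13,np.radians(71)))
```

```text
rows to: [-0.0097 -0.0412  0.113 ] [-28.28 -25.67 -81.33]
rows to: [-0.0097 -0.0412  0.113 ] [-34.6   -5.87 -18.36]
```

```bash
python3 drive.py '[[0,0,0,-1,-1,-3],[0,-0.003,0.005,-3,-2.7,-8.5],[-0.001,-0.006,0.01,-5,-4.5,-14],[-0.002,-0.009,0.02,-7,-6.3,-20],[-0.003,-0.012,0.03,-9,-8.1,-26],[-0.004,-0.016,0.04,-11,-10,-32],[-0.005,-0.02,0.05,-13,-11.8,-37.5],[-0.006,-0.024,0.06,-15,-13.6,-43],[-0.007,-0.028,0.07,-17,-15.4,-49],[-0.008,-0.032,0.08,-19,-17.2,-54.6],[-0.009,-0.035,0.09,-21,-19,-60.4],[-0.0095,-0.038,0.1,-23,-20.8,-66]]' 0.04
python3 - <<'E'
from h import *
print(r.get_state()["joints"])
go(*tcp_knob(.13,np.radians(5.8)))
E
```

```text
time_s: 10.68
tcp_pos: [0.7238, 0.0343, 0.1891]
eef_rot: [172.4, 28.4, -55.2]
contact_force: [0.4, 0.1, -0.5]
gripper_width: 0.0402
gripper_force: 0.0
[   6.36146728   41.86822552   34.48354493  -21.14432494 -103.12038721
   29.3283357 ]
rows to: [ 0.0098 -0.0023  0.0111] [ -5.29  -4.82 -14.95]
```

```bash
python3 drive.py '[[0.003,-0.001,0.004,-2,-1.8,-5.5],[0.006,-0.002,0.008,-4,-3.6,-11],[0.01,-0.002,0.011,-5.3,-4.8,-15],[0.01,-0.002,0.011,-5.3,-4.8,-15],[0.01,-0.002,0.011,-5.3,-4.8,-15],[0.01,-0.002,0.011,-5.3,-4.8,-15]]'
python3 - <<'E'
from h import *
go(*tcp_knob(.13,np.radians(5.8))); print(r.get_state()["joints"])
c=cap("wrist"); np.savez('w3.npz',f=c["frame"],p=cloud(c),T=c["cam_to_world"],K=[c["fx"],c["fy"],c["cx"],c["cy"]])
cv2.imwrite('pics/w3.png',c["frame"][...,::-1])
E
python3 dial.py w3.npz
```

```text
time_s: 11.18
tcp_pos: [0.7264, 0.0317, 0.1749]
eef_rot: [175.8, 34.6, -38.7]
contact_force: [-0.0, 0.3, 0.9]
gripper_width: 0.0401
gripper_force: 0.0
rows to: [-0.0001 -0.0003  0.0006] [-0.08 -0.17 -0.38]
[   6.17285779   47.48943859   41.43528716  -21.90630542 -111.35108444
   43.39352217]
rim centre ((-0.4719066619873047, -0.11216098070144653), 71.94103240966797)
zero 50 [ 5.19450884 57.30942855] 5.175407549918044
dark [(-10, 15), (-5, 40), (0, 43), (5, 36), (10, 38), (15, 23), (65, 49), (70, 18)]
```

View pics/w3.png

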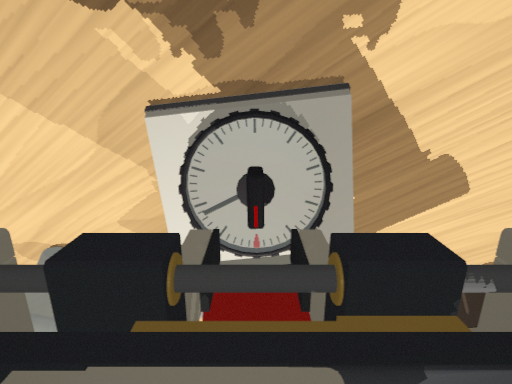

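Wrist view: knob bar vertical at column 255, centred on the dial (255,183), zero wedge at (256,241), needle towards (205,212). The tool is aligned with the knob, so I go down along the axis and grip.

```bash
python3 - <<'E'
from h import *
d=np.load('w3.npz'); f=d['f'].astype(int); v,u=np.mgrid[:384,:512]
q=plate(u.ravel(),v.ravel(),d['T'],d['K']).reshape(384,512,2)-[-.4,0]; rr=np.hypot(q[...,0],q[...,1]); an=np.degrees(np.arctan2(q[...,0],q[...,1]))
m=(f.sum(-1)<330)&(rr>25)&(rr<48)&(an>50)&(an<90); print('needle',m.sum(),an[m].mean())
w=np.clip(500-f.sum(-1),0,None)*((rr>25)&(rr<48)&(an>55)&(an<80)); print((w*an).sum()/w.sum())
m=(f[...,0]>f[...,1]+50)&(rr>45)&(rr<65); print('zero',an[m].mean())
E
python3 drive.py '[[0,0,0.01,0,0,0],[0,0,0.03,0,0,0],[0,0,0.05,0,0,0],[0,0,0.068,0,0,0],[0,0,0.082,0,0,0],[0,0,0.092,0,0,0],[0,0,0.099,0,0,0],[0,0,0.103,0,0,0],[0,0,0.103,0,0,0],[0,0,0.103,0,0,0]]'
python3 drive.py '[[0,0,0,0,0,0],[0,0,0,0,0,0],[0,0,0,0,0,0],[0,0,0,0,0,0],[0,0,0,0,0,0]]' 0 15
```

```text
needle 100 68.60010066949211
68.49514248162336
zero 5.573363489143019
time_s: 12.07
tcp_pos: [0.6765, 0.0616, 0.0902]
eef_rot: [175.8, 34.6, -38.6]
contact_force: [0.2, -0.5, -0.8]
gripper_width: 0.0398
gripper_force: 0.0
time_s: 12.48
tcp_pos: [0.6763, 0.0618, 0.0896]
eef_rot: [175.8, 34.7, -38.6]
contact_force: [-0.4, -0.3, -0.1]
gripper_width: 0.0141
gripper_force: 15.0
```

Gripped (14.1 mm). Turn clockwise by 63°.

```bash
python3 drive.py '[[0,0,0,0,0,2],[0,0,0,0,0,6],[0,0,0,0,0,12],[0,0,0,0,0,18],[0,0,0,0,0,24],[0,0,0,0,0,30],[0,0,0,0,0,36],[0,0,0,0,0,42],[0,0,0,0,0,48],[0,0,0,0,0,54],[0,0,0,0,0,59],[0,0,0,0,0,62]]'
python3 drive.py '[[0,0,0,0,0,1],[0,0,0,0,0,1],[0,0,0,0,0,1],[0,0,0,0,0,1],[0,0,0,0,0,1]]'
python3 - <<'E'
from h import *
p,q=tool(); x=-q.as_matrix()[:,0]; print('knob angle',np.degrees(np.arctan2(x@RT,x@UP))); print(DC+.027*AX-p)
E
```

```text
time_s: 13.48
tcp_pos: [0.6758, 0.0616, 0.0898]
eef_rot: [147.0, 12.2, -103.2]
contact_force: [-2.0, 0.1, -0.0]
gripper_width: 0.0138
gripper_force: 15.0
time_s: 13.9
tcp_pos: [0.6758, 0.0615, 0.0898]
eef_rot: [146.9, 11.8, -103.8]
contact_force: [-1.6, -0.7, 2.6]
gripper_width: 0.0139
gripper_force: 15.0
knob angle 69.05585918441196
[-6.24672441e-05  1.24604999e-03  3.37606215e-04]
```

Open, back off along the axis and look.

```bash
python3 drive.py '[[0,0,0,0,0,0],[0,0,0,0,0,0],[0,0,0,0,0,0],[0,0,0,0,0,0],[0,0,0,0,0,0]]' 0.04
python3 drive.py '[[0,0,-0.005,0,0,0],[0,0,-0.02,0,0,0],[0,0,-0.04,0,0,0],[0,0,-0.06,0,0,0],[0,0,-0.08,0,0,0],[0,0,-0.095,0,0,0],[0,0,-0.103,0,0,0],[0,0,-0.103,0,0,0],[0,0,-0.103,0,0,0],[0,0,-0.103,0,0,0]]'
python3 - <<'E'
from h import *
c=cap("wrist"); np.savez('w4.npz',f=c["frame"],p=cloud(c),T=c["cam_to_world"],K=[c["fx"],c["fy"],c["cx"],c["cy"]])
cv2.imwrite('pics/w4.png',c["frame"][...,::-1])
c=cap("top"); P=cloud(c); f=c["frame"].astype(int); z=P[...,2]; np.savez('t2.npz',f=c["frame"],p=P)
red=(f[...,0]>90)&(f[...,1]<60)&(f[...,2]<60)&(z>.1)&(z<.3)&(P[...,0]>.3)&(P[...,1]>0)
for lo in(.1,.19): m=red&(z>lo); print(m.sum(),cv2.minAreaRect((P[m][:,:2]*1000).astype(np.float32)),np.percentile(z[m],[2,50,98]))
cv2.imwrite('pics/t2.png',cv2.resize(c["frame"][110:260,130:330,::-1],None,fx=4,fy=4))
E
python3 dial.py w4.npz
```

```text
time_s: 14.32
tcp_pos: [0.6761, 0.0619, 0.0894]
eef_rot: [146.9, 11.8, -103.8]
contact_force: [-0.5, -1.2, -0.5]
gripper_width: 0.0383
gripper_force: 0.0
time_s: 15.15
tcp_pos: [0.7258, 0.0316, 0.1729]
eef_rot: [146.8, 11.8, -103.8]
contact_force: [0.4, 0.0, 0.7]
gripper_width: 0.0403
gripper_force: 0.0
rim centre ((-1.2289308309555054, -0.6322533488273621), 71.86104583740234)
zero 30 [56.36099629 21.92646405] 68.7434402253412
dark [(50, 3), (55, 30), (60, 41), (65, 44), (70, 47), (75, 39), (80, 17)]Traceback (most recent call last):
  File "<stdin>", line 6, in <module>
    return _quantile_unchecked(
        a, q, axis, out, overwrite_input, method, keepdims, weights)
    return _ureduce(a,
                    func=_quantile_ureduce_func,
    ...<5 lines>...
                    overwrite_input=overwrite_input,
                    method=method)
    r = func(a, **kwargs)
    result = _quantile(arr,
                       quantiles=q,
    ...<2 lines>...
                       out=out,
                       weights=wgt)
    slices_having_nans = np.isnan(arr[-1, ...])
                                  ~~~^^^^^^^^^
IndexError: index -1 is out of bounds for axis 0 with size 0
```

View pics/w4.png

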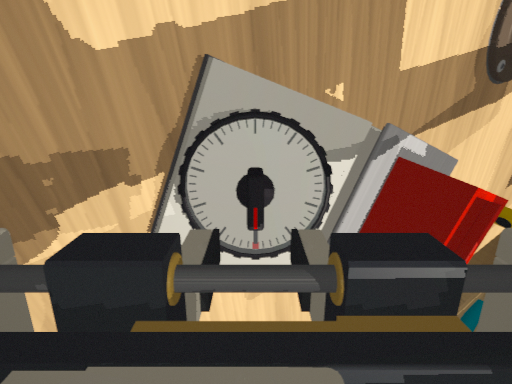

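The needle (256,232) now lies on the zero wedge (256,244). I measure the residual, then retreat and check the bin from above.

Run:
```python
from h import *
d=np.load('w4.npz'); f=d['f'].astype(int); v,u=np.mgrid[:384,:512]
# rows of the region below the knob: needle (dark) and wedge (red) centroid columns
for y in range(231,252,2):
    s=f[y,240:272]; red=np.clip(s[:,0]-s[:,1]-30,0,None); dk=np.clip(400-s.sum(1),0,None); x=np.arange(240,272)
    print(y,(red*x).sum()/max(red.sum(),1),red.sum(),(dk*x).sum()/max(dk.sum(),1),dk.sum())
p,q=tool(); print(q.inv().apply([-.06,-.20,.1])); print(r.get_state()["joints"])
```

```text
231 0.0 0 255.14011516314778 521
233 0.0 0 255.13384321223708 523
235 0.0 0 255.13931297709922 524
237 0.0 0 255.1596153846154 520
239 0.0 0 255.1354961832061 524
241 0.0 0 255.84011627906978 688
243 254.95081967213116 61 255.07593307593308 777
245 255.13355048859935 307 256.34451901565996 447
247 255.13915857605178 309 255.98172323759792 383
249 0.0 0 255.5305432804783 3847
251 0.0 0 255.5675363657354 4331
[ 0.18371184  0.08571109 -0.11181935]
[   6.15458318   47.62614026   41.38384377  -21.93959649 -111.38745898
  -19.47202697]
```

```bash
python3 drive.py '[[0.01,0.005,-0.008,0,0,0],[0.025,0.012,-0.018,0,0,0],[0.045,0.02,-0.03,0,0,0],[0.065,0.03,-0.042,0,0,0],[0.085,0.04,-0.055,0,0,0],[0.105,0.05,-0.067,0,0,0],[0.125,0.06,-0.08,0,0,0],[0.145,0.068,-0.09,0,0,0],[0.165,0.077,-0.1,0,0,0],[0.18,0.085,-0.112,0,0,0],[0.18,0.085,-0.112,0,0,0],[0.18,0.085,-0.112,0,0,0]]'
python3 - <<'E'
from h import *
c=cap("top"); P=cloud(c); f=c["frame"].astype(int); z=P[...,2]
cv2.imwrite('pics/t2.png',cv2.resize(c["frame"][110:260,130:330,::-1],None,fx=4,fy=4))
red=(f[...,0]>80)&(f[...,1]<60)&(f[...,2]<60)&(z>.1)&(z<.3)&(P[...,1]>0)
for lo in(.1,.19):
    m=red&(z>lo); print(m.sum())
    if m.sum()>5: print(cv2.minAreaRect((P[m][:,:2]*1000).astype(np.float32)),np.percentile(z[m],[2,50,98]))
E
```

```text
time_s: 16.25
tcp_pos: [0.6673, -0.1676, 0.2752]
eef_rot: [147.0, 11.8, -103.9]
contact_force: [-0.7, 0.3, 0.3]
gripper_width: 0.0398
gripper_force: 0.0
188
((544.4541015625, 215.62298583984375), (43.29105758666992, 110.41593933105469), 84.97386932373047) [0.12655198 0.16265008 0.20479359]
25
((500.99151611328125, 212.1552734375), (34.17327117919922, 9.469236373901367), 56.91039276123047) [0.19103906 0.19914775 0.20738293]
```

View pics/t2.png

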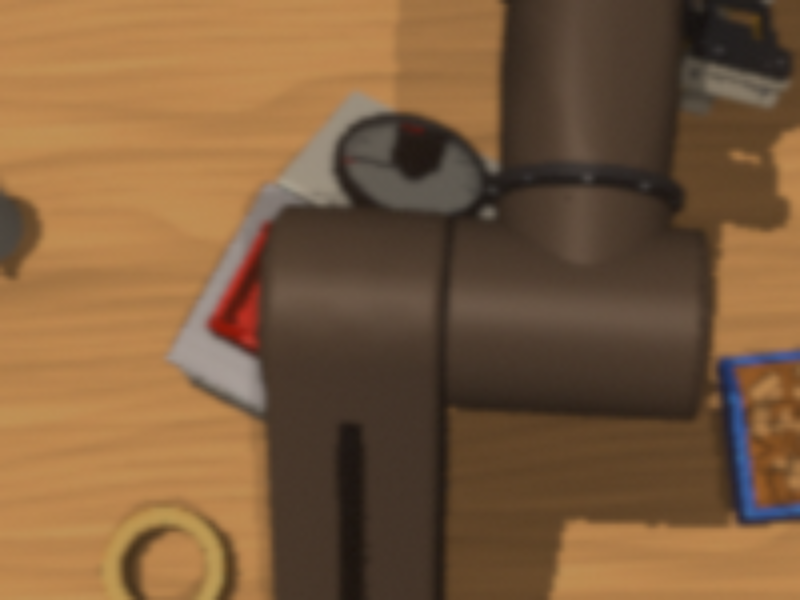

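The elbow hides the bin at (330,330). I swing further to the right for a clear view.

Run:
```python
from h import *
p,q=tool(); print(q.inv().apply([-.20,-.32,.03]))
```

```text
[ 0.34488754  0.15447492 -0.02213787]
```

```bash
python3 drive.py '[[0.01,0.005,-0.002,0,0,0],[0.03,0.013,-0.004,0,0,0],[0.065,0.03,-0.006,0,0,0],[0.1,0.045,-0.008,0,0,0],[0.135,0.06,-0.01,0,0,0],[0.17,0.076,-0.012,0,0,0],[0.205,0.092,-0.014,0,0,0],[0.24,0.107,-0.016,0,0,0],[0.275,0.123,-0.018,0,0,0],[0.31,0.14,-0.02,0,0,0],[0.335,0.15,-0.022,0,0,0],[0.345,0.154,-0.022,0,0,0]]'
python3 drive.py '[[0,0,0,0,0,0],[0,0,0,0,0,0],[0,0,0,0,0,0]]'
python3 - <<'E'
from h import *
c=cap("top"); P=cloud(c); f=c["frame"].astype(int); z=P[...,2]
cv2.imwrite('pics/t3.png',cv2.resize(c["frame"][110:260,130:330,::-1],None,fx=4,fy=4))
red=(f[...,0]>80)&(f[...,1]<60)&(f[...,2]<60)&(z>.1)&(z<.3)&(P[...,1]>0)
for lo,hi in((.1,.3),(.19,.3),(.1,.14)):
    m=red&(z>lo)&(z<hi); print(m.sum())
    if m.sum()>5: print(cv2.minAreaRect((P[m][:,:2]*1000).astype(np.float32)),np.percentile(z[m],[2,50,98]))
E
```

```text
time_s: 17.3
tcp_pos: [0.4656, -0.4887, 0.304]
eef_rot: [146.8, 11.8, -104.0]
contact_force: [0.9, -0.9, -0.3]
gripper_width: 0.0398
gripper_force: 0.0
time_s: 17.55
tcp_pos: [0.4691, -0.4847, 0.3038]
eef_rot: [146.9, 11.8, -103.8]
contact_force: [0.6, 0.2, -0.6]
gripper_width: 0.0397
gripper_force: 0.0
1342
((388.8615417480469, 183.08810424804688), (168.3629150390625, 648.2323608398438), 77.30828857421875) [0.12331574 0.13268425 0.2054225 ]
266
((324.5936584472656, 188.31558227539062), (148.6874237060547, 521.0119018554688), 77.5004653930664) [0.19133165 0.20050363 0.20927448]
905
((587.7264404296875, 125.35511779785156), (129.97830200195312, 247.42530822753906), 59.39891815185547) [0.12280437 0.13026438 0.1382823 ]
```

View pics/t3.png

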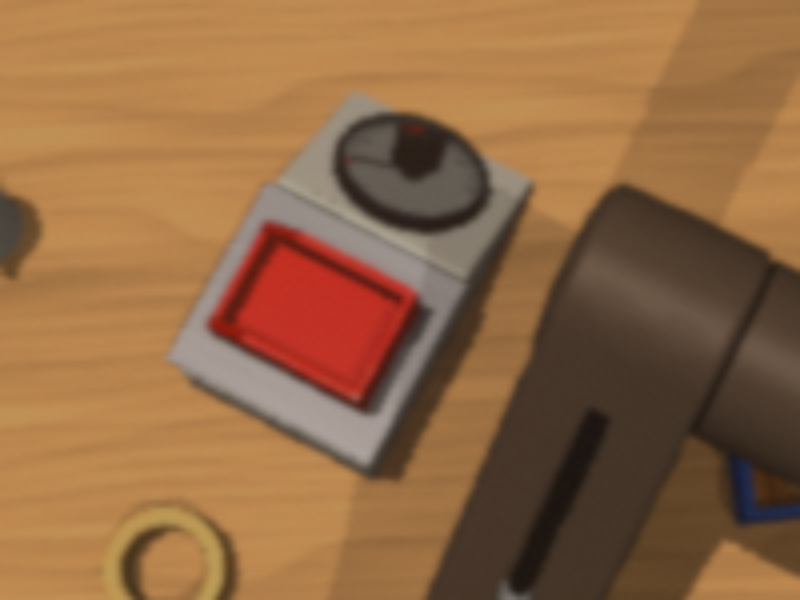

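The bin stands square on the platform around (315,315), and the needle meets the zero mark at (348,160). One last numeric check before handing in.

Run:
```python
from h import *
c=cap("top"); P=cloud(c); f=c["frame"].astype(int); z=P[...,2]; D=np.hypot(P[...,0]-.5227,P[...,1]-.1555)
m=(f[...,0]>80)&(f[...,1]<60)&(f[...,2]<60)&(z>.1)&(z<.3)&(D<.12)
for lo,hi in((.1,.3),(.185,.3)):
    k=m&(z>lo)&(z<hi); print(k.sum(),cv2.minAreaRect((P[k][:,:2]*1000).astype(np.float32)))
```

```text
1343 ((519.6729125976562, 155.13043212890625), (150.3143310546875, 102.822509765625), 59.13344955444336)
294 ((515.144775390625, 148.88995361328125), (134.6390380859375, 101.90597534179688), 58.576377868652344)
```

Centre off by about 3 mm, angle 59.1° against 58.8°. Hand it in.

```bash
python3 -c "
from plant import r
print(r.close_job())"
```

```text
the job is handed in; nothing more can be done
None
```

The job is handed in at about 18 s; no verdict came back, but by my last measurements the red bin stands about 3 mm off the platform's centre, square to within 1°, and the zero mark is under the needle.

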